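# Show a guest which spice jar and which cup to use

### The arm

A 6-joint arm with a two-finger parallel gripper is mounted at the origin on the work surface; the furniture and walls round the work are solid. World frame = base frame: x ahead of the robot, y to its left, z up, the work surface at z = 0. Lengths are in mm, angles in degrees, forces in N, time in s.
With the tool pointing down it reaches from about 350 to 850 mm from the base axis. Payload 8.1 kg.
Tool frame: the origin (TCP) lies between the finger pads, 19 mm behind the fingertips; this is the grasp point; z points along the fingers, y is the line along which they close (so a half turn about z gives the same grasp; the last joint's range is limited). The gripper opens to 85 mm and grips with 20 to 120 N. Pads are 22 mm wide; open, the fingers measure 114 mm over their backs; the gripper's body (76 mm by 85 mm) begins 54 mm behind the grasp point. The pads swing forward as they close: fully open they stand 13 mm farther back than shut.
Start: joints at [-69.58, 7.471, 85.268, -0, 87.261, -4.893], TCP at [256.56, -542.386, 249.992] pointing down, gripper open.
Joint ranges: [-169.43, 169.43], [-51.17, 129.36], [1.28, 143.12], [-76.62, 256.62], [0, 156.53], [-152.29, 152.29]. Speed limits (degrees/s): [136.94, 136.94, 159.86, 180, 180, 180].

### API

Orientations are given as [roll, pitch, yaw] about the fixed x, y, z axes, in that order (R = Rz(yaw) Ry(pitch) Rx(roll)).
In Python, from bench import status, eyes, r gives the robot as it stands.
- The arm moves only by the shell command python3 -m handwheel 'ROWS' [FORCE]. ROWS is a JSON object whose one key "series" holds a list that holds one entry, the list of rows, each a list of 7 numbers: the shift along the tool's x, y, z in cm, then the turn, a rotation vector about the tool's x, y, z in rad, then the opening, from 0 (shut) to 1 (fully open). In form: {"series": [[[tx, ty, tz, rx, ry, rz, claw], ...]]}. A call has 1 to 12 rows; each row is the pose to reach, as a shift and turn from the pose commanded when the call began, along the tool's axes at that moment; what a row does not reach only later rows make up. A row lasts 1/8 s, in which the tool goes at most 62.5 mm and 10.7 degrees, less where a joint would pass 70% of its speed; a pose out of reach is approached as far as the arm can. A call with a gripper value outside its range is refused whole. The fingers move at their own pace and stop on an object; FORCE is the grip in N (left out, the last holds). Time passes only in rows, so rows that repeat a pose let the fingers close. It gives the time, the measured TCP pose, the force, the opening and the grip force at its end, in the units of the state.
- status.sense(): the state, without advancing time (a new reading comes with each control period).
- eyes.snapshot(name): name is "scene" or "top" or "wrist"; returns a dict with "img" (384x512x3 uint8, red, green, blue), "mtx" (3x3 intrinsics, pixels), "R" (3x3) and "t" (3): a world point X has camera coordinates R X + t. Camera axes: x right, y down, z forward; pixel columns grow to the right and rows downward; lengths in mm; the calibration is good to about 2 mm. A picture is of the moment at which its call begins. There is no depth.
- r.hand_in(): hands the job in; it is judged then, once.
The state is a dict: "time": time; "joint_pos": joint angles; "qd": joint speeds; "joint_efforts": joint torques, N m; "tool_pos": TCP position; "tcp_rot": TCP orientation; "ft_force": force on the tool from outside, world axes, zero at the start; "wrist_torque": the same for the moment, N m; "finger_gap": finger opening in mm; "grip_force": force on a finger pad.
Only numpy, scipy, OpenCV 4.12 (cv2) and the standard library are available. Lean on these libraries where they do the work, as an engineer would, in place of code of your own. Each camera call takes 0.05 s, during which the arm holds its last target. There are 200 camera calls.

### The job

A guest is helping with the cooking and asks which things to take: show them by pointing, touching nothing. Point first at the middle one of the three spice jars that stand in a row, then at the small espresso cup (not the big mug): each time bring the fingertips two or three centimetres above the middle of its top and keep still there for a good two seconds. Point at nothing else, carry the hand high above the things on the way, and finish with the hand drawn a good 15 cm away from the cup.

Things in the scene. Friction and masses are not known exactly. Their poses are not given: they have to be found in the camera images.
- jar_mid: a clear glass spice jar with a round screw cap, 45 mm in diameter, 106 mm tall, loose; origin: centre of its underside, z up. The middle one of three equal jars in a straight row (80 mm from each jar to the next): the first thing to point at.
- jar_mid_top (a point): Centre of the top face of the middle jar's cap, 106 mm above the table.
- jar_left: a clear glass spice jar with a round screw cap, 45 mm in diameter, 106 mm tall, loose; origin: centre of its underside, z up. One end of the row (the end on the robot's left); a bystander.
- jar_left_top (a point): Centre of the top face of that jar's cap, 106 mm above the table.
- jar_right: a clear glass spice jar with a round screw cap, 45 mm in diameter, 106 mm tall, loose; origin: centre of its underside, z up. The other end of the row (on the robot's right); a bystander.
- jar_right_top (a point): Centre of the top face of that jar's cap, 106 mm above the table.
- small_cup: Small white espresso cup, 58 mm in diameter, 56 mm tall, with a ring handle at its -y side (87 mm over all), standing upright, loose; origin under the middle of cup and handle together, on its underside, z up. The second thing to point at.
- small_cup_top (a point): Middle of the small cup's round mouth, at the height of its rim (56 mm above the table), on the cup's own axis (14 mm from the body's origin, away from the handle).
- big_mug: Big mug, 80 mm in diameter, 102 mm tall, with a handle at its -y side (115 mm over all), loose; origin under the middle of mug and handle together, z up. A bystander.
- big_mug_top (a point): Middle of the mug's round mouth at the height of its rim, 102 mm above the table. No other loose or fixed thing on the table is taller than 106 mm.
There are look-alikes about, which are no part of the job. What is shaped like the small_cup but green is not meant.

How it is judged (in metres and radians):
On the way, in this order (a step that is already met when the one before it is completed fails the run):
1. the hand points at the middle jar: tool point within 20 mm of the vertical through the middle of its cap and 8 to 75 mm above it, for 1.5 s without a break (horizontal distance between the grasp point and jar_mid_top below 0.02 m and z of the grasp point in the frame of jar_mid_top between 0.008 and 0.075 m), for 1.5 s.
2. then the hand points at the small cup: tool point within 20 mm of the vertical through the middle of its mouth and 8 to 75 mm above the rim, for 1.5 s without a break (horizontal distance between the grasp point and small_cup_top below 0.02 m and z of the grasp point in the frame of small_cup_top between 0.008 and 0.075 m), for 1.5 s.
At the end, for the whole second after the job is handed in: The tool point is more than 12 cm from the middle of the cup's mouth; the three jars, the cup and the mug stand at rest, upright (within 0.1 rad) and within 10 mm of where they stood (distance between the grasp point and small_cup_top above 0.12 m and distance of each of jar_mid, jar_left, jar_right, small_cup, big_mug from where it was at the start of the episode below 0.01 m and angle between each of jar_mid, jar_left, jar_right, small_cup, big_mug's own z axis and vertical below 0.1 rad and linear speed of each of jar_mid, jar_left, jar_right, small_cup, big_mug below 0.02 m/s); the robot touches nothing.
It fails at once if the hand or arm touches a jar, the cup or the mug (contact force between any of the fingers, the arm and jar_mid above 0.3 N or contact force between any of the fingers, the arm and jar_left above 0.3 N or contact force between any of the fingers, the arm and jar_right above 0.3 N or contact force between any of the fingers, the arm and small_cup above 0.3 N or contact force between any of the fingers, the arm and big_mug above 0.3 N).
It fails at once if the hand or arm touches the table or anything else (contact force between any of the fingers, the arm and anything else above 0.5 N).
It fails at once if the hand points at a wrong thing (an outer jar or the mug): tool point within 20 mm of the vertical through the middle of its top and less than 75 mm above it ((horizontal distance between the grasp point and jar_left_top below 0.02 m and z of the grasp point in the frame of jar_left_top between -0.05 and 0.075 m) or (horizontal distance between the grasp point and jar_right_top below 0.02 m and z of the grasp point in the frame of jar_right_top between -0.05 and 0.075 m) or (horizontal distance between the grasp point and big_mug_top below 0.02 m and z of the grasp point in the frame of big_mug_top between -0.05 and 0.075 m)).
It fails at once if a jar, the cup or the mug is shifted by more than 10 mm or lifted (distance of any of jar_mid, jar_left, jar_right, small_cup, big_mug from where it was at the start of the episode above 0.01 m).
It also fails if it takes over 40 s, if anything falls off the work surface, if the arm or the gripper's body presses on something with over 40 N, if the wrist force passes 120 N, or if a joint passes its speed limit or range.

## Working session

There is one attempt and no reset: what is moved stays moved. The work goes in short steps, Python scripts to look and compute and a shell command to move; the robot and the scene stay as the last step left them, time stands still between calls to the robot, and variables do not carry over. Pictures are saved under pics/ and viewed, at most 10 in all, crops included, and the job is handed in when it is done.

```bash
mkdir -p pics
python3 - <<'E'
from bench import status, eyes
import cv2
s=status.sense(); print(s['time'],s['tool_pos'],s['tcp_rot'])
for n in ('top','scene'):
    d=eyes.snapshot(n); cv2.imwrite(f'pics/{n}0.png',d['img'][:,:,::-1]); print(n,d['mtx'].tolist(),d['R'].tolist(),d['t'].tolist())
E
```

```text
0.0 [ 256.36024892 -541.89301572  248.92318937] [-1.79891959e+02 -9.01188009e-03  2.53115963e+01]
top [[410.9827965027573, 0.0, 252.7941139670809], [0.0, 410.9827965027573, 193.47331302528585], [0.0, 0.0, 1.0]] [[0.01856337749130882, -0.9996584532500868, 0.018395049925429712], [-0.9978135338949264, -0.01969007330874431, -0.06309082809105711], [0.06343147950532302, -0.01718365091417305, -0.9978382481890669]] [354.2634907414926, 471.12053651934093, 914.3686053404472]
scene [[348.9411396125996, 0.0, 253.42522870819832], [0.0, 348.9411396125996, 195.62032516531966], [0.0, 0.0, 1.0]] [[-0.6644633910762658, -0.7472831001167974, -0.007508009007596986], [-0.5735490988622369, 0.5163731222186985, -0.6359247045401119], [0.4790927187024922, -0.41824247384733826, -0.7717145845170433]] [566.0286507829469, 127.63547319495602, 883.0428129083717]
```

View pics/top0.png

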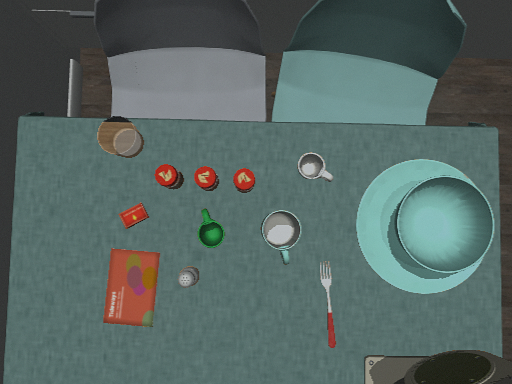

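View pics/scene0.png

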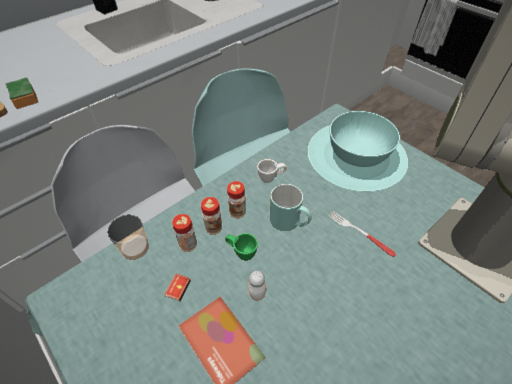

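The top view shows three red-capped jars at about (167,175), (206,177) and (244,180). The white cup is at (311,164), its green look-alike at (210,232), and the big mug at (281,230). The middle jar is the one at (206,177). The espresso cup is the small white one at (311,164), since green is excluded and the mug is larger. I'll confirm both in an enlarged crop.

Run:
```python
import cv2
i=cv2.imread('pics/top0.png')[140:260,145:345]
cv2.imwrite('pics/crop.png',cv2.resize(i,None,fx=4,fy=4,interpolation=cv2.INTER_CUBIC))
i=cv2.imread('pics/scene0.png')[145:265,160:320]
cv2.imwrite('pics/crop2.png',cv2.resize(i,None,fx=5,fy=5,interpolation=cv2.INTER_CUBIC))
```

```text
(no output)
```

View pics/crop.png

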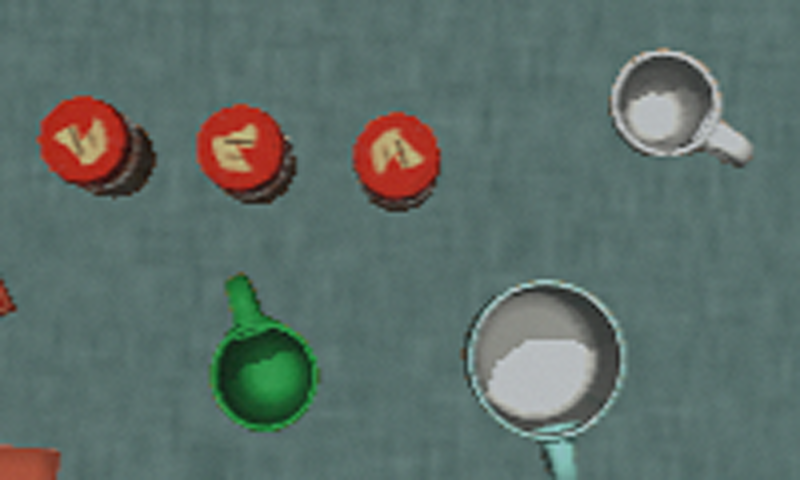

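View pics/crop2.png

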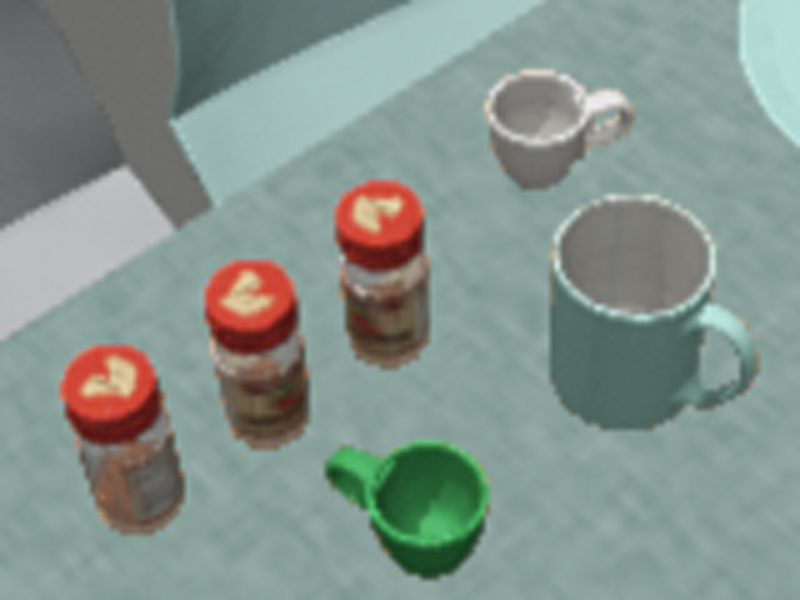

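The crops confirm it. In the top crop the cap centres are at (83,140), (241,148) and (397,155), the white cup's mouth at (666,103) and the mug's mouth at (546,358). In the scene crop they are at (109,376), (251,290) and (379,211), with the cup at (537,106) and the mug at (635,255).

```bash
cat > geo.py <<'E'
import numpy as np
from bench import status
from scipy.spatial.transform import Rotation as Ro
def at(d,u,v,z):
    ray=d['R'].T@np.linalg.solve(d['mtx'],[u,v,1.]); c=-d['R'].T@d['t']
    return c+ray*(z-c[2])/ray[2]
def local(targets):
    s=status.sense(); R=Ro.from_euler('xyz',s['tcp_rot'],degrees=True).as_matrix()
    print(s['time'],np.round(s['tool_pos'],1),np.round(s['tcp_rot'],2),'F',np.round(s['ft_force'],1))
    for t in targets: print(t,'cm',np.round(R.T@(np.array(t)-s['tool_pos'])/10,2))
E
python3 - <<'E'
import numpy as np
from bench import eyes
from geo import *
T,S=eyes.snapshot('top'),eyes.snapshot('scene')
for d in (T,S):
    for k in('mtx','R','t'): d[k]=np.array(d[k])
P=dict(jl=(83,140,109,376,106),jm=(241,148,251,290,106),jr=(397,155,379,211,106),cup=(666,103,537,106,56),mug=(546,358,635,255,102))
for k,(a,b,c,e,z) in P.items():
    print(k,at(T,145+(a+.5)/4-.5,140+(b+.5)/4-.5,z).round(1),at(S,160+(c+.5)/5-.5,145+(e+.5)/5-.5,z).round(1))
E
```

```text
jl [492.9 542.2 106. ] [494.2 541.2 106. ]
jm [490.5 462.5 106. ] [490.8 461.1 106. ]
jr [488.6 383.5 106. ] [488.2 382.8 106. ]
cup [524.7 239.1  56. ] [523.8 239.6  56. ]
mug [387.3 306.1 102. ] [384.3 305.2 102. ]
```

The jar spacing comes out at about 80 mm and the two views agree within 3 mm. That puts jar_mid at (490.5, 462) and the cup mouth at (524.5, 239.3). Next I work out the shifts for travel at z ≈ 270.

```bash
python3 -c "
from geo import *
local([(520,-100,270),(490.5,462,270)])"
```

```text
0.2 [ 256.5 -542.1  249.3] [-1.7993e+02 -1.0000e-02  2.5320e+01] F [-0.9 -0.2 -0.3]
(520, -100, 270) cm [ 42.73 -28.7   -2.03]
(490.5, 462, 270) cm [ 64.09 -80.76  -1.97]
```

```bash
python3 -m handwheel '{"series": [[[2,-1.3,-1,0,0,0,0],[5.5,-3.7,-2,0,0,0,0],[9.5,-6.4,-2,0,0,0,0],[14,-9.4,-2,0,0,0,0],[18.5,-12.4,-2,0,0,0,0],[23,-15.4,-2,0,0,0,0],[27.5,-18.5,-2,0,0,0,0],[32,-21.5,-2,0,0,0,0],[36,-24.2,-2,0,0,0,0],[39.5,-26.5,-2,0,0,0,0],[41.8,-28.1,-2,0,0,0,0],[42.7,-28.7,-2,0,0,0,0]]]}'; python3 -c "
from geo import *
local([(520,-100,270),(490.5,462,270),(490.5,462,150)])"
```

```text
time: 1.7
tool_pos: [520.2, -99.0, 269.8]
tcp_rot: [-180.0, 0.0, 25.4]
ft_force: [-0.7, -1.1, 0.2]
finger_gap: -0.2
grip_force: 0.0
1.7 [520.2 -99.  269.8] [-1.7998e+02  2.0000e-02  2.5430e+01] F [-0.7 -1.1  0.2]
(520, -100, 270) cm [-0.06  0.08 -0.02]
(490.5, 462, 270) cm [ 2.140e+01 -5.195e+01 -1.000e-02]
(490.5, 462, 150) cm [ 21.41 -51.94  11.99]
```

```bash
python3 -m handwheel '{"series": [[[1,-2.4,0,0,0,0,0],[2.6,-6.3,0,0,0,0,0],[4.6,-11.2,0,0,0,0,0],[6.8,-16.5,0,0,0,0,0],[9,-21.8,0,0,0,0,0],[11.2,-27.2,0,0,0,0,0],[13.4,-32.5,0,0,0,0,0],[15.6,-37.8,0,0,0,0,0],[17.6,-42.7,0,0,0,0,0],[19.4,-47,0,0,0,0,0],[20.7,-50.2,0,0,0,0,0],[21.4,-51.9,0,0,0,0,0]]]}'; python3 -c "
from geo import *
from bench import eyes; import cv2
cv2.imwrite('pics/above.png',eyes.snapshot('scene')['img'][:,:,::-1])
local([(490.5,462,270),(490.5,462,150)])"
```

```text
time: 3.2
tool_pos: [491.4, 461.2, 269.4]
tcp_rot: [180.0, 0.0, 25.4]
ft_force: [0.5, 0.0, -0.4]
finger_gap: 0.3
grip_force: 0.0
3.25 [490.9 462.5 269.2] [-1.7996e+02  3.0000e-02  2.5390e+01] F [-1.6 -0.5 -0.7]
(490.5, 462, 270) cm [-0.06  0.03 -0.08]
(490.5, 462, 150) cm [-0.05  0.04 11.92]
```

View pics/above.png

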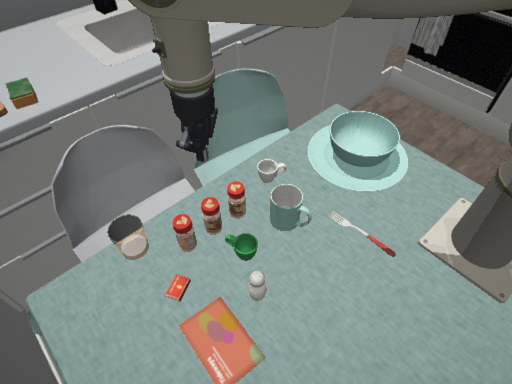

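The hand hangs clear, with its fingertips at about (203,158), upright above the middle jar at (211,203). I descend and hold.

```bash
python3 -m handwheel '{"series": [[[0,0,1,0,0,0,0],[0,0,3,0,0,0,0],[0,0,5,0,0,0,0],[0,0,7,0,0,0,0],[0,0,9,0,0,0,0],[0,0,10.5,0,0,0,0],[0,0,11.5,0,0,0,0],[0,0,11.9,0,0,0,0],[0,0,11.9,0,0,0,0],[0,0,11.9,0,0,0,0],[0,0,11.9,0,0,0,0],[0,0,11.9,0,0,0,0]]]}'; python3 -m handwheel '{"series": [[[0,0,0,0,0,0,0],[0,0,0,0,0,0,0],[0,0,0,0,0,0,0],[0,0,0,0,0,0,0],[0,0,0,0,0,0,0],[0,0,0,0,0,0,0],[0,0,0,0,0,0,0],[0,0,0,0,0,0,0],[0,0,0,0,0,0,0],[0,0,0,0,0,0,0],[0,0,0,0,0,0,0],[0,0,0,0,0,0,0]]]}';python3 -m handwheel '{"series": [[[0,0,0,0,0,0,0],[0,0,0,0,0,0,0],[0,0,0,0,0,0,0],[0,0,0,0,0,0,0],[0,0,0,0,0,0,0],[0,0,0,0,0,0,0]]]}'; python3 -c "
from geo import *
from bench import eyes; import cv2
d=eyes.snapshot('scene')['img'][100:260,120:320,::-1]
cv2.imwrite('pics/jar.png',cv2.resize(d,None,fx=3,fy=3))
local([(490.5,462,270),(524.5,239.3,270),(524.5,239.3,100)])"
```

```text
time: 4.75
tool_pos: [491.5, 460.4, 151.4]
tcp_rot: [-180.0, -0.0, 25.3]
ft_force: [-0.4, 0.9, 0.4]
finger_gap: 0.2
grip_force: 0.0
time: 6.25
tool_pos: [491.4, 460.3, 151.0]
tcp_rot: [180.0, 0.0, 25.3]
ft_force: [-0.3, 0.5, 0.2]
finger_gap: -0.2
grip_force: 0.0
time: 7.0
tool_pos: [491.4, 460.3, 151.0]
tcp_rot: [-180.0, 0.0, 25.3]
ft_force: [-0.1, 0.3, -0.2]
finger_gap: -0.3
grip_force: 0.0
7.05 [491.4 460.3 151. ] [180.    -0.    25.31] F [0.4 0.2 0.3]
(490.5, 462, 270) cm [-1.00e-02 -1.90e-01 -1.19e+01]
(524.5, 239.3, 270) cm [ -6.46  21.39 -11.9 ]
(524.5, 239.3, 100) cm [-6.46 21.39  5.1 ]
```

View pics/jar.png

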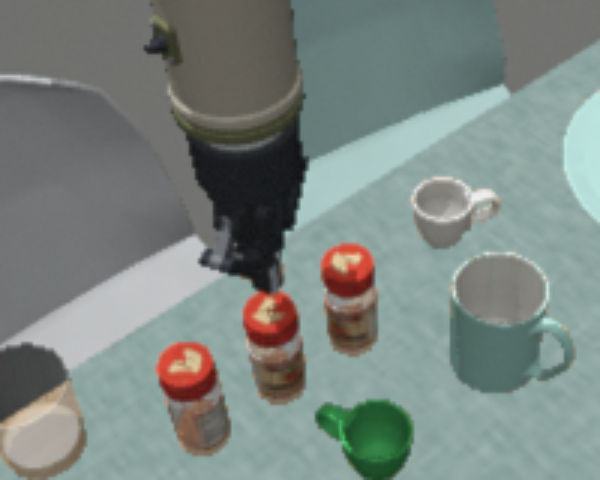

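The fingertips, at crop (268,285), stand just above the middle cap at (270,312) and touch nothing. The 2 s hold is done, so I rise, carry over high, and go down to the cup.

```bash
python3 -m handwheel '{"series": [[[0,0,-1,0,0,0,0],[0,0,-4,0,0,0,0],[0,0,-8,0,0,0,0],[0,0,-11,0,0,0,0],[-0.3,1,-11.9,0,0,0,0],[-1.2,4,-11.9,0,0,0,0],[-2.4,8,-11.9,0,0,0,0],[-3.6,12,-11.9,0,0,0,0],[-4.8,16,-11.9,0,0,0,0],[-5.9,19.5,-11.9,0,0,0,0],[-6.4,21.1,-11.9,0,0,0,0],[-6.5,21.4,-11.9,0,0,0,0]]]}'; python3 -c "
from geo import *
local([(524.5,239.3,270),(524.5,239.3,100)])"
```

```text
time: 8.55
tool_pos: [524.1, 238.1, 269.5]
tcp_rot: [-180.0, 0.0, 25.2]
ft_force: [0.3, 0.8, 0.8]
finger_gap: -0.0
grip_force: 0.0
8.55 [524.1 238.1 269.5] [-1.7999e+02  4.0000e-02  2.5220e+01] F [0.3 0.8 0.8]
(524.5, 239.3, 270) cm [ 0.09 -0.09 -0.05]
(524.5, 239.3, 100) cm [ 0.1  -0.09 16.95]
```

```bash
python3 -m handwheel '{"series": [[[0,0,1,0,0,0,0],[0,0,4,0,0,0,0],[0,0,7.5,0,0,0,0],[0,0,11,0,0,0,0],[0,0,14,0,0,0,0],[0,0,16,0,0,0,0],[0,0,16.8,0,0,0,0],[0,0,17,0,0,0,0],[0,0,17,0,0,0,0],[0,0,17,0,0,0,0],[0,0,17,0,0,0,0],[0,0,17,0,0,0,0]]]}'; python3 -m handwheel '{"series": [[[0,0,0,0,0,0,0],[0,0,0,0,0,0,0],[0,0,0,0,0,0,0],[0,0,0,0,0,0,0],[0,0,0,0,0,0,0],[0,0,0,0,0,0,0],[0,0,0,0,0,0,0],[0,0,0,0,0,0,0],[0,0,0,0,0,0,0],[0,0,0,0,0,0,0],[0,0,0,0,0,0,0],[0,0,0,0,0,0,0]]]}';python3 -m handwheel '{"series": [[[0,0,0,0,0,0,0],[0,0,0,0,0,0,0],[0,0,0,0,0,0,0],[0,0,0,0,0,0,0],[0,0,0,0,0,0,0],[0,0,0,0,0,0,0]]]}'; python3 -c "
from geo import *
from bench import eyes; import cv2
d=eyes.snapshot('scene')['img'][100:260,120:320,::-1]
cv2.imwrite('pics/cup.png',cv2.resize(d,None,fx=3,fy=3))
local([(524.5,239.3,100)])"
```

```text
time: 10.05
tool_pos: [524.3, 239.1, 100.3]
tcp_rot: [180.0, -0.0, 25.3]
ft_force: [-0.5, -0.7, -0.0]
finger_gap: 0.0
grip_force: 0.0
time: 11.55
tool_pos: [524.1, 239.0, 100.0]
tcp_rot: [-180.0, 0.0, 25.3]
ft_force: [0.4, -0.1, 0.1]
finger_gap: -0.2
grip_force: 0.0
time: 12.3
tool_pos: [524.1, 239.1, 100.0]
tcp_rot: [-180.0, 0.0, 25.3]
ft_force: [0.5, 0.1, -0.6]
finger_gap: 0.1
grip_force: 0.0
12.35 [524.1 239.1 100. ] [-180.      0.     25.32] F [-0.4 -0.2 -0. ]
(524.5, 239.3, 100) cm [ 0.05 -0.   -0.  ]
```

View pics/cup.png

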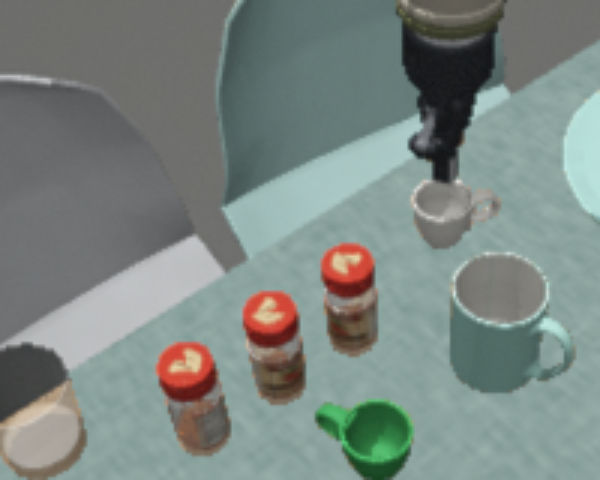

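The fingertips, at crop (445,180), are above the small cup's mouth, and everything still stands where it was. The hold is done, so I draw the hand up by 20 cm, wait for it to settle, and hand in.

```bash
python3 -m handwheel '{"series": [[[0,0,-1,0,0,0,0],[0,0,-4,0,0,0,0],[0,0,-8,0,0,0,0],[0,0,-12,0,0,0,0],[0,0,-16,0,0,0,0],[0,0,-19,0,0,0,0],[0,0,-20,0,0,0,0],[0,0,-20,0,0,0,0],[0,0,-20,0,0,0,0],[0,0,-20,0,0,0,0],[0,0,-20,0,0,0,0],[0,0,-20,0,0,0,0]]]}' && python3 -c "
from bench import r
print(r.hand_in())"
```

```text
time: 13.85
tool_pos: [524.0, 239.0, 299.6]
tcp_rot: [-180.0, 0.0, 25.3]
ft_force: [-0.4, -0.5, 0.7]
finger_gap: -0.0
grip_force: 0.0
the job is handed in; nothing more can be done
None
```

I pointed at the middle jar and then at the small white espresso cup, holding about 2.5 s at each with the fingertips about 25 mm above the top and no sign of contact, then raised the hand to about 24 cm above the cup and handed the job in at about 14 s; no verdict was returned.

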